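# Fold out the crank and clamp the sharpening stone

## Task

Clamp the grey sharpening stone in its wooden holder for honing: first swing the folded-down crank handle fully upright, then wind the crank clockwise (seen from above) until the jaw has pushed the stone against the end stop and you feel the crank go clearly stiffer, so that the stone is held snugly with about 25 N. The stone is brittle, so do not overtighten it (never more than 50 N), do not turn the crank before the handle is out, leave the chisel and the oil can where they are, and let go at the end.

Things in the scene. Friction and masses are not known exactly. Their poses are not given: they have to be found in the camera images.
- holder: Stone holder fixed to the worktop: dark wooden board 104 x 360 x 18 mm with low side guides; at its +y end a green gear housing (64 x 66 mm, top 48 mm above the worktop) with the crank. Origin: centre of the board's underside; y runs along it from the steel end stop to the crank. Mind the open cabinet doors, 0.4 m above the worktop and higher, left of y = 0.36 and right of y = -0.2 m.
- crank_axis (a point): Point on the crank's vertical turning axis, on top of the gear housing, 81 mm above the worktop: the height of the handle's fold pivot.
- handle_pivot (a point): Centre of the crank handle's fold pivot, at the outer end of the steel crank arm (11 mm wide; its top is 64 mm above the worktop), 50 mm out from crank_axis at the same height. It travels on a circle of 50 mm radius about crank_axis. The pivot pin is horizontal and square to the arm.
- handle_grip (a point): Centre of the handle's black sleeve, 33 mm from handle_pivot. The sleeve (16 mm thick, 11 to 55 mm from the pivot) spins freely about its long axis, so the hand need not turn while cranking. Folded, the handle lies level above the arm from pivot to crank axis, 9 mm of air under it (7 mm at the hub, the last 11 mm); out, it stands straight up, its end 136 mm above the worktop.
- handle (a joint): Fold angle of the crank handle, rad: 0 = folded flat along the arm towards the axis, 1.571 = upright against its stop (fully out). A stiff friction hinge (about 0.07 N m; some 2 N at the middle of the grip): it stays where it is left.
- crank (a joint): Crank angle, rad: 0 at the start, grows clockwise seen from above, to 5.4. Turning it free takes about 9 N at the handle (0.45 N m of friction, which also keeps the clamping force when let go). A radian advances the jaw 12 mm, so 10 N of clamping force adds about 2.4 N at the handle. The stone is tight after 2.5 to 4.5 rad, as the end stop is set.
- jaw: Steel jaw 52 mm wide, 24 mm high, with a stiff black rubber buffer (8 mm thick, gives 1 mm per 15 N), sliding along the holder away from the crank as it is wound. Origin at the middle of the lower edge of the buffer's face (75 mm from the board's centre, towards the crank, at the start); its axes are those of the holder.
- whetstone: Grey sharpening stone, 48 x 152 x 24 mm, about 0.5 kg, lying loose between the guides on the board, its length along the board. Origin at the centre of its underside, y along its length. Jaw and end stop press on its two ends.
- chisel: Bystander: chisel with wooden handle, 258 mm long, lying on the worktop on the left.
- oil_can: Bystander: green oil can with a long spout, 67 mm across, 142 mm high, standing on the worktop on the left.

How it is judged:
By the outcome, as a careful person would: the job done as asked, in the order asked, and still so for the second after the job is handed in, with the robot touching nothing.
It also fails if it takes over 72 s, if anything falls off the work surface, if the arm or the gripper's body presses on something with over 40 N, if the wrist force passes 120 N, or if a joint passes its speed limit or range.

## Robot

A 7-joint arm with a two-finger parallel gripper is mounted at the origin on a cart in front of the work surface, level with it; the furniture and walls round the work are solid. World frame = base frame: x ahead of the robot, y to its left, z up, the work surface at z = 0. Lengths are in m, angles in rad, forces in N, time in s.
With the tool pointing down it reaches from about 0.425 to 0.875 m from the base axis. Payload 4.7 kg.
Tool frame: the origin (TCP) lies where the fingers leave the gripper's body, on its centre line; the fingertips stand 70 mm ahead of it and the grasp point (between the pads) lies 51 mm ahead of it; z points along the fingers, y is the line along which they close (so a half turn about z gives the same grasp; the last joint's range is limited). The gripper opens to 87 mm and grips with 3 to 60 N. Pads are 19 mm wide; open, the fingers measure 117 mm over their backs; the gripper's body (75 mm by 190 mm) begins 51 mm behind the grasp point.
Start: joints at [1.361, 0.321, -0.07, 1.45, 0.023, 1.371, -0.057], TCP at [0.144, -0.634, 0.292] pointing down, gripper open.
Joint ranges: [-2.86, 2.86], [-0.3, 2.09], [-1.38, 1.24], [0.06, 2.45], [-1.56, 4.7], [0.09, 2.05], [-2.69, 2.69]. Speed limits (rad/s): [2.57, 2.57, 3.14, 3.14, 3.14, 3.14, 3.14].

## Interface

Orientations are given as a rotation vector (axis times angle).
In Python, from bench import ctrl gives the robot as it stands.
- The arm moves only by the tool drive_tool, never from a script. Its argument "motion" is a list of rows, each a list of 3 entries, a list of its own where there are three numbers: the shift along the tool's x, y, z in cm, then the turn, a rotation vector about the tool's x, y, z in degrees, then the opening, from -1 (shut) to 1 (fully open). In form: [[[x, y, z], [ax, ay, az], claw], ...]. A call has 1 to 12 rows; each row shifts and turns the commanded pose from where the row before left it, along the tool's axes as they then stand; what a row does not reach is not made up. A row lasts 1/8 s, in which the tool goes at most 62.5 mm and 10.7 degrees, less where a joint would pass 70% of its speed; a pose out of reach is approached as far as the arm can. A call with a gripper value outside its range is refused whole. The fingers move at their own pace and stop on an object; "force" is the grip in N (left out, the last holds). Time passes only in rows, so rows that do not move let the fingers close. It gives the time, the measured TCP pose, the force, the opening and the grip force at its end, in the units of the state.
- ctrl.get_state(): the state, without advancing time (a new reading comes with each control period).
- ctrl.get_image(name): name is "scene" or "top"; returns the picture (420x560x3 uint8, red, green, blue); there is no depth.
- ctrl.calibration(name): a dict with "K" (3x3 intrinsics, pixels), "origin" and "attitude" of the camera in the world. Camera axes: x right, y up, looking along -z (the intrinsics and any distortion apply to the point x, -y, -z); pixel columns grow to the right and rows downward; lengths in m; the calibration is good to about 2 mm. A picture is of the moment at which its call begins. calibration takes no time and is no camera call.
- ctrl.close_job(): hands the job in; it is judged then, once.
The state is a dict: "time": time; "joint_positions": joint angles; "qd": joint speeds; "joint_torque": joint torques, N m; "position": TCP position; "tool_rot": TCP orientation; "ft_force": force on the tool from outside, world axes, zero at the start; "torque": the same for the moment, N m; "grip_width": opening from 0.0 (shut) to 1.0 (fully open); "grip_force": force on a finger pad.
Only numpy, scipy, OpenCV 4.12 (cv2) and the standard library are available. Lean on these libraries where they do the work, as an engineer would, in place of code of your own. Each camera call takes 0.05 s, during which the arm holds its last target. There are 200 camera calls.

## Working session

There is one attempt and no reset: what is moved stays moved. The work goes in short steps, Python scripts to look and compute and a tool call to move; the robot and the scene stay as the last step left them, time stands still between calls to the robot, and variables do not carry over. Pictures are saved under pics/ and viewed, at most 10 in all, crops included, and the job is handed in when it is done.

Besides the shell and the picture viewer there is one more tool, called after "Call:" as a command line: name --argument value ..., lists and objects as JSON in quotes. drive_tool: Moves the arm, as the interface text tells. Its arguments: {"type":"object","properties":{"motion":{"type":"array","items":{"type":"array"}},"force":{"type":"number"}},"required":["motion"]}

```bash
ls; mkdir -p pics
python3 - <<'E'
from bench import ctrl
import cv2
for n in("scene","top"):
    cv2.imwrite(f"pics/{n}0.png",ctrl.get_image(n)[:,:,::-1]); print(ctrl.calibration(n))
s=ctrl.get_state();print({k:s[k] for k in("time","position","tool_rot","grip_width","ft_force")})
E
```

```text
pics
{'K': array([[432.03290248,   0.        , 283.73460237],
       [  0.        , 432.03290248, 218.44013677],
       [  0.        ,   0.        ,   1.        ]]), 'origin': array([-0.24235675,  0.47334941,  0.63434414]), 'attitude': array([ 0.61553072, -0.97394063, -1.82880372])}
{'K': array([[522.05127462,   0.        , 271.59538459],
       [  0.        , 522.05127462, 222.23968836],
       [  0.        ,   0.        ,   1.        ]]), 'origin': array([0.28012975, 0.13350225, 1.09584307]), 'attitude': array([ 0.1455335 , -0.16327375, -1.57749256])}
{'time': 0.1, 'position': array([ 0.14415089, -0.63343947,  0.29130625]), 'tool_rot': array([-3.12028443e+00, -3.50739217e-01,  4.27587349e-04]), 'grip_width': 1.0013422983667537, 'ft_force': array([-0.43422099, -0.25800798,  0.095426  ])}
```

View pics/scene0.png

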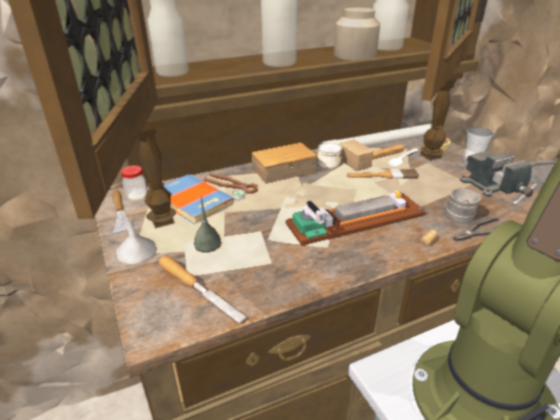

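View pics/top0.png

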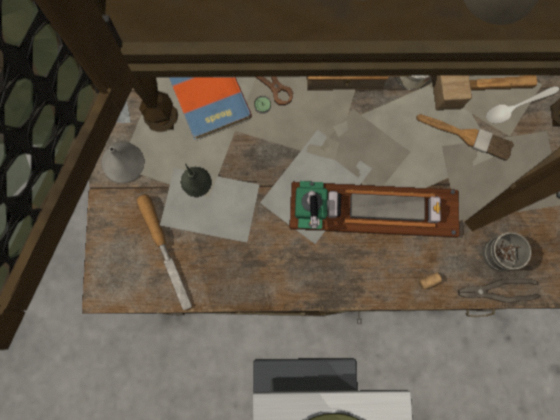

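The holder spans about x 290–462, y 183–237 in the top view, with the green housing at about (312, 206) and the can and chisel well to the left. I'll enlarge the crank.

```bash
cat > h.py <<'E'
import numpy as np, cv2
from scipy.spatial.transform import Rotation as R
from bench import ctrl
def cal(n):
    c=ctrl.calibration(n); return np.array(c["K"]),np.array(c["origin"]),R.from_rotvec(c["attitude"]).as_matrix()
def at(n,u,v,z):
    K,o,A=cal(n); d=A@(np.diag([1,-1,-1])@np.linalg.solve(K,[u,v,1])); return o+d*(z-o[2])/d[2]
def px(n,p):
    K,o,A=cal(n); q=K@np.diag([1,-1,-1])@A.T@(np.array(p)-o); return q[:2]/q[2]
def crop(n,name,x,y,w,h,f,img=None):
    im=ctrl.get_image(n)[:,:,::-1] if img is None else img
    cv2.imwrite("pics/"+name,cv2.resize(im[y:y+h,x:x+w],None,fx=f,fy=f,interpolation=cv2.INTER_CUBIC))
E
python3 - <<'E'
from h import *
a=cv2.imread("pics/top0.png");b=cv2.imread("pics/scene0.png")
r=lambda i,x,y,w,h,f:cv2.resize(i[y:y+h,x:x+w],None,fx=f,fy=f,interpolation=cv2.INTER_CUBIC)
c=np.vstack([r(a,280,172,200,75,4),r(b,280,185,150,60,800/150)[:300]])
print(c.shape);cv2.imwrite("pics/c1.png",c)
E
```

```text
(600, 800, 3)
```

View pics/c1.png

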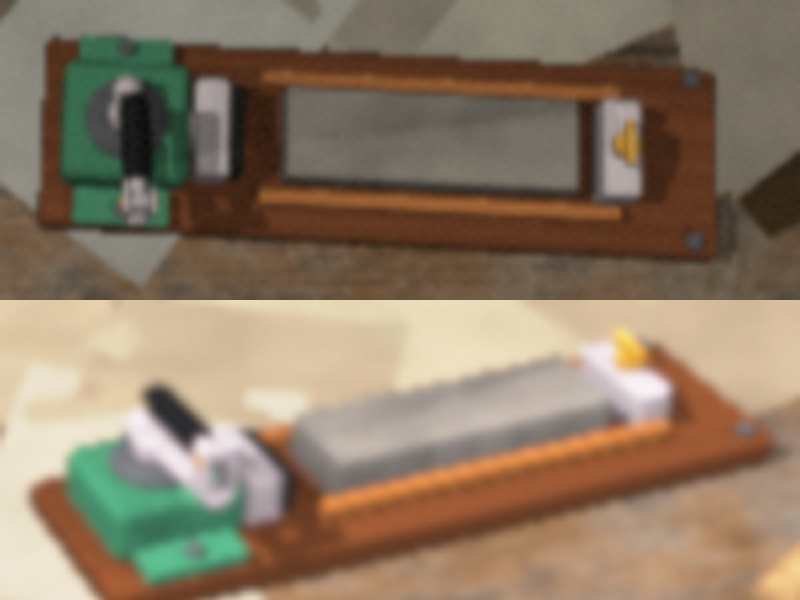

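The crank arm points toward the robot: pivot at crop (139,198), handle end at (128,85). The board corners are at (50,40), (715,70), (715,258) and (40,226).

Run:
```python
from h import *
t=lambda x,y,z:at("top",280+x/4-.4,172+y/4-.4,z)
C=[t(50,40,.018),t(715,70,.018),t(715,258,.018),t(40,226,.018)]
for c in C: print(c.round(4))
for i in range(4): print(np.linalg.norm(C[i]-C[i-3]).round(4))
y=((C[0]+C[3])-(C[1]+C[2]))[:2]; y/=np.linalg.norm(y); o=np.mean(C,0); print("o",o,"y",y,np.degrees(np.arctan2(y[1],y[0])))
H=[t(65,64,.048),t(188,68,.048),t(184,188,.048),t(62,182,.048)]
print("hous",[h.round(4) for h in H],np.mean(H,0))
p=t(139,199,.081);e=t(130,82,.081);print("pivot",p,"end",e,np.linalg.norm(p-e))
s=lambda x,y,z:at("scene",280+x*150/800-.4,185+y*150/800-.4,z)
print("scene pivot",s(215,478,.081),"end",s(155,392,.081))
print("stone",[t(*q,.042).round(4) for q in((285,87),(580,98),(578,192),(287,178))],"jaw buf",t(240,130,.042))
print(px("top",p),px("scene",p))
```

```text
[0.5826 0.0748 0.018 ]
[ 0.5622 -0.2807  0.018 ]
[ 0.4603 -0.2722  0.018 ]
[0.4814 0.0822 0.018 ]
0.3562
0.1023
0.3551
0.1014
o [ 0.52163304 -0.09898704  0.018     ] y [0.05831405 0.99829829] 86.65695425587344
hous [array([0.5612, 0.069 , 0.048 ]), array([0.5584, 0.0052, 0.048 ]), array([0.4948, 0.0094, 0.048 ]), array([0.4987, 0.0719, 0.048 ])] [0.52825301 0.03883678 0.048     ]
pivot [0.48274192 0.03580025 0.081     ] end [0.5426462  0.03856825 0.081     ] 0.05996819297500661
scene pivot [0.29724042 0.13918985 0.081     ] end [0.34980974 0.13551429 0.081     ]
stone [array([ 0.5492, -0.0458,  0.042 ]), array([ 0.5416, -0.1996,  0.042 ]), array([ 0.4917, -0.1951,  0.042 ]), array([ 0.5007, -0.0448,  0.042 ])] jaw buf [ 0.52644399 -0.02147033  0.042     ]
[314.35 221.35] [319.35122548 213.83883154]
```

Run:
```python
from h import *
for q in((470,225),(560,180),(520,195)): print("door",at("top",*q,.4).round(3))
print("can",at("top",196,182,.05).round(3),at("top",186,165,.142).round(3))
t=lambda x,y,z:at("top",280+x/4-.4,172+y/4-.4,z)
print("hub",t(127,118,.06),"gaps: buf",t(242,130,.042),t(285,132,.042),t(580,140,.042),t(595,140,.042))
s=lambda x,y,z:at("scene",280+x*150/800-.4,185+y*150/800-.4,z)
print("scene end",s(165,92,.085),"pivot",s(205,150,.081))
r=R.from_rotvec(ctrl.get_state()["tool_rot"]).as_matrix();print(r.round(3))
```

```text
door [ 0.412 -0.146  0.4  ]
door [ 0.474 -0.277  0.4  ]
door [ 0.453 -0.219  0.4  ]
can [0.575 0.276 0.05 ] [0.583 0.283 0.142]
hub [0.52915094 0.03867416 0.06      ] gaps: buf [ 0.52643266 -0.02250944  0.042     ] [ 0.52512411 -0.04480956  0.042     ] [ 0.51918844 -0.19803753  0.042     ] [ 0.5191029 -0.20585    0.042    ]
scene end [0.53282095 0.0321728  0.085     ] pivot [0.48822158 0.0362346  0.081     ]
[[ 0.975  0.222 -0.   ]
 [ 0.222 -0.975  0.002]
 [-0.    -0.002 -1.   ]]
```

Run:
```python
from h import *
for z in(.35,.4,.45,.5,.55,.6): p=at("top",470,225,z); print(z,p.round(3),px("scene",p).round())
q=at("top",555,160,.42);print(q,px("scene",q))
crop("scene","sc1.png",400,0,160,160,4)
```

```text
0.35 [ 0.421 -0.166  0.35 ] [426.  95.]
0.4 [ 0.412 -0.146  0.4  ] [426.  73.]
0.45 [ 0.402 -0.126  0.45 ] [426.  48.]
0.5 [ 0.393 -0.106  0.5  ] [426.  20.]
0.55 [ 0.383 -0.085  0.55 ] [426. -11.]
0.6 [ 0.374 -0.065  0.6  ] [426. -45.]
[ 0.49644429 -0.26156266  0.42      ] [443.18367142  47.28284471]
```

View pics/sc1.png

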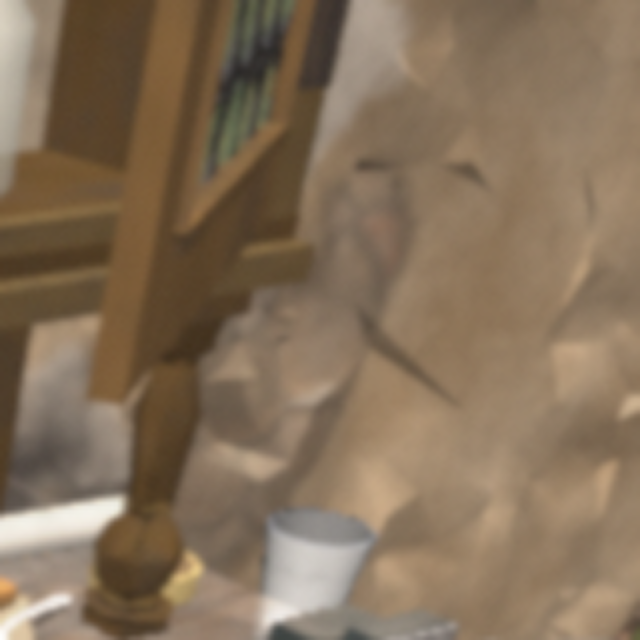

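The door's lower tip triangulates to about (0.415, -0.155) at z of roughly 0.37–0.4, seen at scene pixel (428,100). So I'll swing in low, at small radius, and check clearance on the way.

Call:
drive_tool --motion '[[[0, 0, 0], [0, 0, 6.4], 1], [[0, 0, 0], [0, 0, 6.4], 1], [[1.1, -4.2, 1.6], [0, 0, 0], 1], [[1.1, -4.2, 1.6], [0, 0, 0], 1], [[1.1, -4.2, 1.6], [0, 0, 0], 1], [[1.1, -4.2, 1.6], [0, 0, 0], 1], [[1.1, -4.2, 1.6], [0, 0, 0], 1], [[1.1, -4.2, 1.6], [0, 0, 0], 1], [[0, 0, 0], [0, 0, 0], 1]]'

```text
time: 1.27
position: [0.2104, -0.3782, 0.1947]
tool_rot: [-3.138, -0.007, 0.003]
ft_force: [0.1, -0.4, -0.0]
grip_width: 1.003
grip_force: 0.0
```

Run:
```python
from h import *
s=ctrl.get_state();print(s["time"],s["position"],s["tool_rot"],s["joint_positions"].round(3) if hasattr(s["joint_positions"],'round') else s["joint_positions"])
a=ctrl.get_image("scene")[:,:,::-1];b=ctrl.get_image("top")[:,:,::-1]
r=lambda i:cv2.resize(i,(400,300))
cv2.imwrite("pics/m1.png",np.hstack([a[:, 160:],b[:,160:]]))
print(px("scene",s["position"]),px("top",s["position"]))
```

```text
1.275 [ 0.21044171 -0.37821877  0.19470148] [-3.13839492 -0.00709924  0.0031503 ] [ 1.191 -0.057 -0.183  2.076 -0.011  1.125 -0.553]
[562.80532361 185.44049178] [571.50576267 364.30202671]
```

View pics/m1.png

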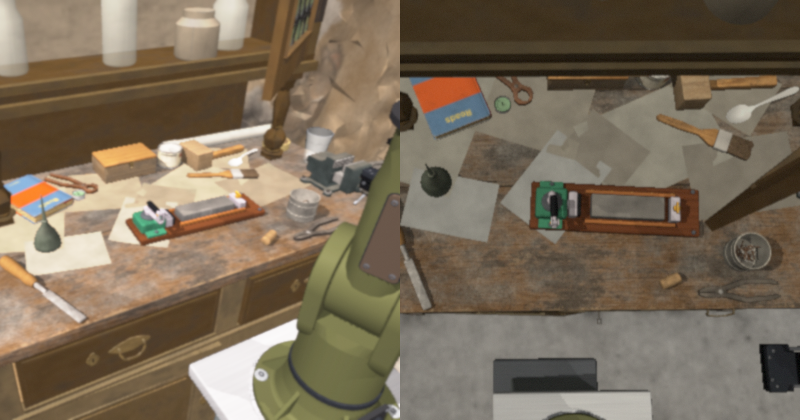

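Call:
drive_tool --motion '[[[-1, -4.4, 0], [0, 0, 0], 1], [[-1, -4.4, 0], [0, 0, 0], 1], [[0, 0, 0], [0, 0, 0], 1]]'

```text
time: 1.75
position: [0.1894, -0.2931, 0.1966]
tool_rot: [3.141, 0.0, -0.0]
ft_force: [-0.2, -1.5, 0.5]
grip_width: 0.997
grip_force: 0.0
```

Run:
```python
from h import *
s=ctrl.get_state();print(s["position"],s["joint_positions"])
```

```text
[ 0.18939143 -0.29307948  0.19662491] [ 1.16778902 -0.26049694 -0.21474149  2.24040182 -0.05925902  1.15579319
 -0.58661036]
```

Call:
drive_tool --motion '[[[3.3, -2.9, 0], [0, 0, 0], 1], [[3.3, -2.9, 0], [0, 0, 0], 1], [[2, -3, 0], [0, 0, 0], 1], [[2, -3, 0], [0, 0, 0], 1], [[2, -3, 0], [0, 0, 0], 1], [[1, -3.8, 0], [0, 0, 0], 1], [[1, -3.8, 0], [0, 0, 0], 1], [[1, -3.8, 0], [0, 0, 0], 1], [[0, 0, 0], [0, 0, 0], 1]]'

```text
time: 2.88
position: [0.3483, -0.0303, 0.1974]
tool_rot: [-3.141, -0.008, -0.004]
ft_force: [0.1, -0.5, 0.3]
grip_width: 1.002
grip_force: 0.0
```

Call:
drive_tool --motion '[[[4, -1.65, 0], [0, 0, 0], 1], [[4, -1.65, 0], [0, 0, 0], 1], [[4, -1.7, 0], [0, 0, 0], 1], [[4.2, -1.7, 0], [0, 0, 0], 1], [[0, 0, 2], [0, 0, 0], 1], [[0, 0, 2.1], [0, 0, 0], 0.3], [[0, 0, 2.1], [0, 0, 0], 0], [[0, 0, 0], [0, 0, 0], 0], [[0, 0, 0], [0, 0, 0], 0]]'

```text
time: 4.0
position: [0.509, 0.0343, 0.1349]
tool_rot: [-3.141, 0.002, -0.002]
ft_force: [-0.2, -0.1, 0.2]
grip_width: 0.631
grip_force: 0.0
```

Run:
```python
from h import *
s=ctrl.get_state();p=s["position"];print(p)
a=ctrl.get_image("scene")[:,:,::-1];b=ctrl.get_image("top")[:,:,::-1]
r=lambda i,x,y,w,h,f:cv2.resize(i[y:y+h,x:x+w],None,fx=f,fy=f,interpolation=cv2.INTER_CUBIC)
cv2.imwrite("pics/g1.png",np.hstack([r(a,270,150,100,100,4),r(b,265,160,100,100,4)]))
g=p-[0,0,.051];print((px("scene",g)-[270,150])*4,(px("scene",p-[0,0,.07])-[270,150])*4)
```

```text
[0.50901987 0.0343032  0.13487771]
[178.04378264 228.8176168 ] [176.81454957 255.5501241 ]
```

View pics/g1.png

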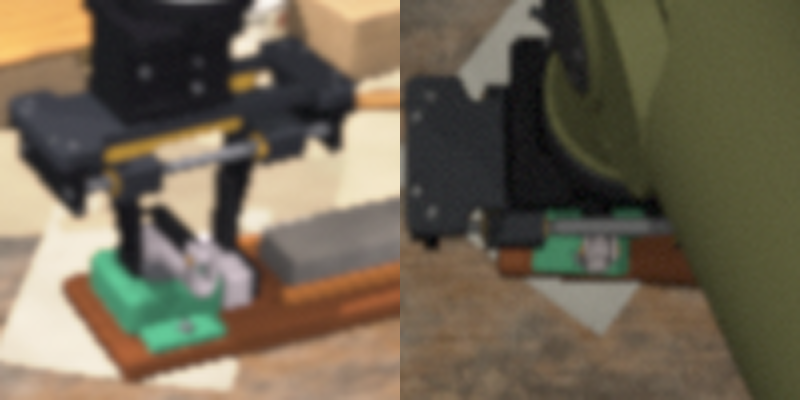

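The fingers straddle the black handle with the pivot clear, visible at crop (200,255). I'll centre, then close gently.

Call:
drive_tool --motion '[[[0, -0.15, 0], [0, 0, 0], -0.4], [[0, 0, 0], [0, 0, 0], -0.5], [[0, 0, 0], [0, 0, 0], -0.58], [[0, 0, 0], [0, 0, 0], -1], [[0, 0, 0], [0, 0, 0], -1], [[0, 0, 0], [0, 0, 0], -1]]' --force 4

```text
time: 4.85
position: [0.5081, 0.0346, 0.1342]
tool_rot: [3.138, -0.001, -0.0]
ft_force: [1.3, -6.2, 0.5]
grip_width: 0.187
grip_force: 4.0
```

Call:
drive_tool --motion '[[[0, 0.2, 0], [0, 0, 0], -1], [[0, 0, 0], [0, 0, 0], -1]]' --force 5

```text
time: 5.1
position: [0.508, 0.0343, 0.1342]
tool_rot: [3.141, 0.0, 0.0]
ft_force: [0.7, -3.5, 0.5]
grip_width: 0.181
grip_force: 5.0
```

Call:
drive_tool --motion '[[[0, 0.25, 0], [0, 0, 0], -1], [[-0.09, 0, -0.67], [0, 0, 0], -1], [[-0.26, 0, -0.63], [0, 0, 0], -1], [[-0.41, 0, -0.54], [0, 0, 0], -1], [[0, 0, 0], [0, 0, 0], -1]]' --force 8

```text
time: 5.72
position: [0.4998, 0.0334, 0.1533]
tool_rot: [-3.141, -0.002, 0.001]
ft_force: [-0.7, 5.9, 1.5]
grip_width: 0.18
grip_force: 8.0
```

Call:
drive_tool --motion '[[[-0.54, -0.15, -0.41], [0, 0, 0], -1], [[-0.63, 0, -0.26], [0, 0, 0], -1], [[-0.67, 0, -0.09], [0, 0, 0], -1], [[-0.4, 0, 0], [0, 0, 0], -1], [[0, 0, 0], [0, 0, 0], -1]]'

```text
time: 6.35
position: [0.4799, 0.0333, 0.1623]
tool_rot: [3.14, -0.001, 0.009]
ft_force: [3.8, 0.8, 5.7]
grip_width: 0.179
grip_force: 8.0
```

Run:
```python
from h import *
s=ctrl.get_state();p=s["position"];print(p)
a=ctrl.get_image("scene")[:,:,::-1]
r=lambda i,x,y,w,h,f:cv2.resize(i[y:y+h,x:x+w],None,fx=f,fy=f,interpolation=cv2.INTER_CUBIC)
cv2.imwrite("pics/g2.png",r(a,280,170,90,80,7))
```

```text
[0.47987005 0.03331788 0.16232793]
```

View pics/g2.png

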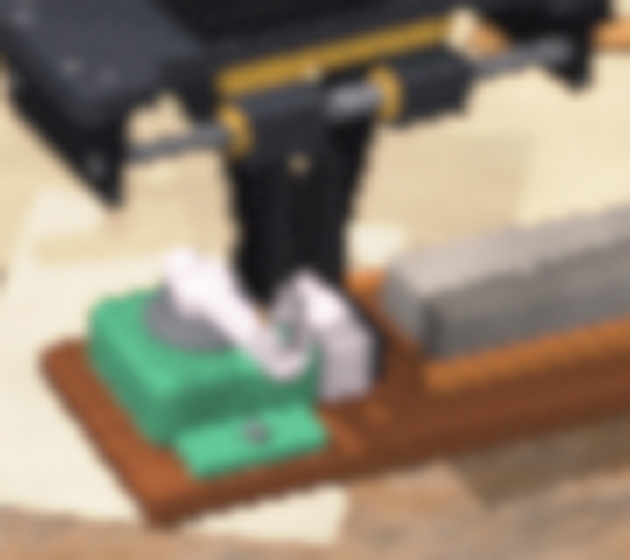

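The handle stands up between the fingers, with the arm bare from (180,280) to (290,360). I'll press it firmly onto its stop.

Call:
drive_tool --motion '[[[-0.3, 0, -0.3], [0, 0, 0], -1], [[-0.3, 0, 0], [0, 0, 0], -1], [[0, 0, 0], [0, 0, 0], -1]]' --force 12

```text
time: 6.78
position: [0.4733, 0.0331, 0.1637]
tool_rot: [3.141, -0.001, 0.006]
ft_force: [8.8, 0.8, -3.5]
grip_width: 0.176
grip_force: 11.7
```

Call:
drive_tool --motion '[[[0.4, 0, 0], [0, 0, 0], -1], [[0, 0, 0], [0, 0, 0], 0.2], [[0, 0, 0], [0, 0, 0], 0.2], [[0, 0, 0], [0, 0, 0], 0.2], [[0, 0, 0], [0, 0, 0], 0.2]]'

```text
time: 7.4
position: [0.4757, 0.0337, 0.1631]
tool_rot: [3.141, 0.001, -0.001]
ft_force: [0.0, -0.1, -1.0]
grip_width: 0.542
grip_force: 0.0
```

Run:
```python
from h import *
s=ctrl.get_state();p=s["position"];print(p,s["ft_force"],s["grip_width"])
a=ctrl.get_image("scene")[:,:,::-1]
r=lambda i,x,y,w,h,f:cv2.resize(i[y:y+h,x:x+w],None,fx=f,fy=f,interpolation=cv2.INTER_CUBIC)
cv2.imwrite("pics/g3.png",r(a,285,165,80,70,8))
for q in((.4815,.036,.081),(.4815,.036,.136),(.53,.038,.081)): print((px("scene",q)-[285,165])*8)
```

```text
[0.47569832 0.03368493 0.16305355] [ 0.02997299 -0.05384649 -1.02911213] 0.5423542371089971
[276.31007534 392.98265161]
[285.13376664 230.30338098]
[191.31116245 314.90882999]
```

View pics/g3.png

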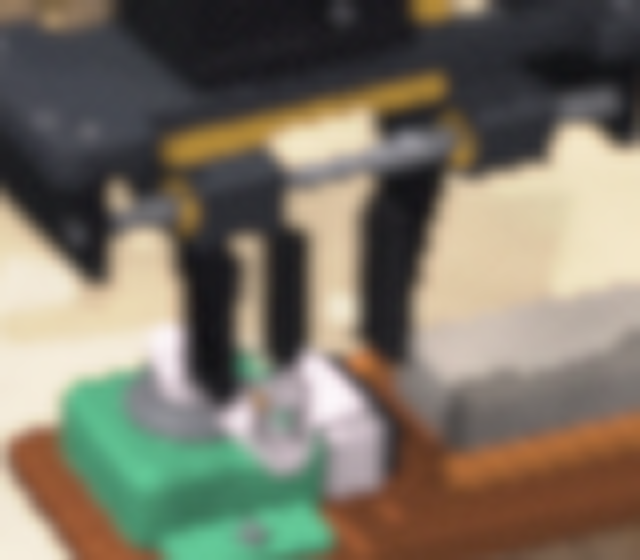

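The handle is upright: sleeve from (287,230) down to (285,360), pivot at about (280,400), which matches the predicted upright pose (285,230)/(276,393). I'll regrip firmly at sleeve centre and compute the circle rows.

Call:
drive_tool --motion '[[[0.45, -0.15, -0.2], [0, 0, 0], -0.4], [[0, 0, 0], [0, 0, 0], -0.55], [[0, 0, 0], [0, 0, 0], -1], [[0, 0, 0], [0, 0, 0], -1], [[0, 0, 0], [0, 0, 0], -1]]' --force 35

```text
time: 8.07
position: [0.4804, 0.0336, 0.1652]
tool_rot: [3.139, -0.001, -0.001]
ft_force: [-0.4, -4.9, 0.7]
grip_width: 0.175
grip_force: 35.0
```

Run:
```python
from h import *
print(ctrl.get_state()["position"],ctrl.get_state()["ft_force"])
a=-.046+np.arange(0,4.6,.1)
x=-5*np.cos(a);y=-5*np.sin(a)
for i in range(len(a)-1): print(f"{.1*(i+1):.1f}: {x[i+1]-x[i]:.2f},{y[i+1]-y[i]:.2f}",end=" | ")
```

```text
[0.48038975 0.03360871 0.16521199] [-0.44240566 -4.90822976  0.66855086]
0.1: 0.00,-0.50 | 0.2: 0.05,-0.50 | 0.3: 0.10,-0.49 | 0.4: 0.15,-0.48 | 0.5: 0.20,-0.46 | 0.6: 0.24,-0.44 | 0.7: 0.28,-0.41 | 0.8: 0.32,-0.38 | 0.9: 0.36,-0.35 | 1.0: 0.39,-0.31 | 1.1: 0.42,-0.27 | 1.2: 0.45,-0.22 | 1.3: 0.47,-0.18 | 1.4: 0.48,-0.13 | 1.5: 0.49,-0.08 | 1.6: 0.50,-0.03 | 1.7: 0.50,0.02 | 1.8: 0.50,0.07 | 1.9: 0.49,0.12 | 2.0: 0.47,0.16 | 2.1: 0.45,0.21 | 2.2: 0.43,0.25 | 2.3: 0.40,0.30 | 2.4: 0.37,0.33 | 2.5: 0.34,0.37 | 2.6: 0.30,0.40 | 2.7: 0.26,0.43 | 2.8: 0.21,0.45 | 2.9: 0.17,0.47 | 3.0: 0.12,0.49 | 3.1: 0.07,0.50 | 3.2: 0.02,0.50 | 3.3: -0.03,0.50 | 3.4: -0.08,0.49 | 3.5: -0.13,0.48 | 3.6: -0.18,0.47 | 3.7: -0.22,0.45 | 3.8: -0.27,0.42 | 3.9: -0.31,0.39 | 4.0: -0.35,0.36 | 4.1: -0.38,0.33 | 4.2: -0.41,0.29 | 4.3: -0.44,0.24 | 4.4: -0.46,0.20 | 4.5: -0.48,0.15 |
```

Call:
drive_tool --motion '[[[0, -0.5, 0], [0, 0, 0], -1], [[0.05, -0.5, 0], [0, 0, 0], -1], [[0.1, -0.49, 0], [0, 0, 0], -1], [[0.15, -0.48, 0], [0, 0, 0], -1], [[0.2, -0.46, 0], [0, 0, 0], -1], [[0.24, -0.44, 0], [0, 0, 0], -1]]'

```text
time: 8.82
position: [0.4871, 0.0605, 0.1651]
tool_rot: [3.136, -0.004, -0.005]
ft_force: [-3.6, -8.6, 4.6]
grip_width: 0.173
grip_force: 35.0
```

Call:
drive_tool --motion '[[[0.28, -0.41, 0], [0, 0, 0], -1], [[0.32, -0.38, 0], [0, 0, 0], -1], [[0.36, -0.35, 0], [0, 0, 0], -1], [[0.39, -0.31, 0], [0, 0, 0], -1], [[0.42, -0.27, 0], [0, 0, 0], -1], [[0.45, -0.22, 0], [0, 0, 0], -1]]'

```text
time: 9.57
position: [0.5085, 0.0806, 0.165]
tool_rot: [3.136, -0.002, -0.008]
ft_force: [-7.1, -7.0, 7.6]
grip_width: 0.172
grip_force: 35.0
```

Call:
drive_tool --motion '[[[0.47, -0.18, 0], [0, 0, 0], -1], [[0.48, -0.13, 0], [0, 0, 0], -1], [[0.49, -0.08, 0], [0, 0, 0], -1], [[0.5, -0.03, 0], [0, 0, 0], -1], [[0.5, 0.02, 0], [0, 0, 0], -1], [[0.5, 0.07, 0], [0, 0, 0], -1]]'

```text
time: 10.32
position: [0.5369, 0.0851, 0.165]
tool_rot: [3.138, -0.001, -0.012]
ft_force: [-9.8, -5.7, 9.1]
grip_width: 0.169
grip_force: 35.0
```

```bash
cat > fit.py <<'E'
import numpy as np
from scipy.optimize import least_squares
def run(P,F=None):
    P=np.array(P); s=least_squares(lambda c:np.hypot(*(P-c).T)-.05,[.53,.038]); c=s.x
    d=P-c; al=np.unwrap(np.arctan2(d[:,1],-d[:,0])); print("C",c.round(4),"res mm",(s.fun*1e3).round(2)); print("theta",(al-al[0]).round(3))
    if F is not None:
        F=np.array(F); t=np.c_[np.sin(al),np.cos(al)]; print("Ft",-(F*t).sum(1).round(1),"Fr",(F*d).sum(1).round(3)*20)
E
python3 - <<'E'
from fit import *
from bench import ctrl
s=ctrl.get_state();p=s["position"];print(p)
run([(.4804,.0336),(.4871,.0605),(.5085,.0806),p[:2]],[(0,0),(-3.6,-8.6),(-7.1,-7),s["ft_force"][:2]])
E
```

```text
[0.53690202 0.08514731 0.16499447]
C [0.5304 0.0356] res mm [ 0.03 -0.06  0.05 -0.02]
theta [0.    0.562 1.158 1.741]
Ft [-0.   9.2  9.4  8.9] Fr [ 0.   -1.16 -3.2  -6.92]
```

Call:
drive_tool --motion '[[[0.49, 0.2, -0.15], [0, 0, 0], -1], [[0.47, 0.24, -0.1], [0, 0, 0], -1], [[0.45, 0.21, 0], [0, 0, 0], -1]]'

```text
time: 10.7
position: [0.5488, 0.0816, 0.1653]
tool_rot: [-3.141, -0.003, 0.019]
ft_force: [-10.9, 1.6, -1.4]
grip_width: 0.169
grip_force: 35.0
```

Call:
drive_tool --motion '[[[0.22, 0.12, 0], [0, 0, 0], -1], [[0.21, 0.13, 0], [0, 0, 0], -1]]'

```text
time: 10.95
position: [0.5531, 0.0797, 0.1653]
tool_rot: [-3.14, -0.003, 0.018]
ft_force: [-9.9, 2.2, -1.3]
grip_width: 0.175
grip_force: 35.0
```

Call:
drive_tool --motion '[[[0.2, 0.15, 0], [0, 0, 0], -1], [[0.2, 0.15, 0], [0, 0, 0], -1]]'

```text
time: 11.2
position: [0.5571, 0.0773, 0.1653]
tool_rot: [-3.139, -0.004, 0.018]
ft_force: [-9.7, 3.6, -1.7]
grip_width: 0.17
grip_force: 35.0
```

```bash
cat >> fit.py <<'E'
def now(rows=()):
    from bench import ctrl
    s=ctrl.get_state(); C=np.array([.5304,.0356])
    for p,f in [*rows,(s["position"],s["ft_force"])]:
        p=np.array(p[:2]);f=np.array(f[:2]);d=p-C;al=np.arctan2(d[1],-d[0])%(2*np.pi)
        print("theta %.3f Ft %.2f Fr %.2f R %.1f"%(al+.04,-f@[np.sin(al),np.cos(al)],f@d/np.hypot(*d),1e3*np.hypot(*d)))
    print(s["time"])
E
python3 -c "
from fit import *;now()"
```

```text
theta 2.181 Ft 10.08 Fr -2.21 R 49.5
11.2
```

Call:
drive_tool --motion '[[[0.19, 0.16, 0], [0, 0, 0], -1], [[0.18, 0.17, 0], [0, 0, 0], -1]]'

```text
time: 11.45
position: [0.5609, 0.0745, 0.1653]
tool_rot: [-3.138, -0.004, 0.017]
ft_force: [-9.5, 5.4, -2.2]
grip_width: 0.172
grip_force: 35.0
```

Call:
drive_tool --motion '[[[0.17, 0.18, 0], [0, 0, 0], -1]]'

```text
time: 11.58
position: [0.5627, 0.073, 0.1653]
tool_rot: [-3.138, -0.005, 0.017]
ft_force: [-8.5, 5.2, -2.6]
grip_width: 0.175
grip_force: 35.0
```

Call:
drive_tool --motion '[[[0.17, 0.19, 0], [0, 0, 0], -1]]'

```text
time: 11.7
position: [0.5645, 0.0714, 0.1654]
tool_rot: [-3.137, -0.005, 0.016]
ft_force: [-8.8, 5.7, -3.5]
grip_width: 0.173
grip_force: 35.0
```

```bash
python3 -c "
from fit import *;now()"
```

```text
theta 2.372 Ft 10.28 Fr -1.91 R 49.5
11.7
```

Call:
drive_tool --motion '[[[0.16, 0.2, 0], [0, 0, 0], -1]]'

```text
time: 11.82
position: [0.5662, 0.0697, 0.1653]
tool_rot: [-3.137, -0.005, 0.016]
ft_force: [-6.9, 6.3, -3.7]
grip_width: 0.17
grip_force: 35.0
```

Call:
drive_tool --motion '[[[0.15, 0.2, 0], [0, 0, 0], -1]]'

```text
time: 11.95
position: [0.5678, 0.0679, 0.1654]
tool_rot: [-3.137, -0.006, 0.015]
ft_force: [-6.4, 6.4, -4.0]
grip_width: 0.171
grip_force: 35.0
```

```bash
python3 -c "
from fit import *;now()"
```

```text
theta 2.469 Ft 9.05 Fr -0.64 R 49.4
11.95
```

Call:
drive_tool --motion '[[[0.2, 0.15, 0.1], [0, 0, 0], -1]]'

```text
time: 12.08
position: [0.5698, 0.066, 0.1651]
tool_rot: [-3.138, -0.005, 0.016]
ft_force: [-10.8, 5.3, 5.1]
grip_width: 0.177
grip_force: 35.0
```

Call:
drive_tool --motion '[[[0.18, 0.17, 0], [0, 0, 0], -1]]'

```text
time: 12.2
position: [0.5714, 0.064, 0.1652]
tool_rot: [-3.138, -0.005, 0.017]
ft_force: [-10.5, 4.3, 3.6]
grip_width: 0.174
grip_force: 35.0
```

```bash
python3 -c "
from fit import *;now([((.5709,.064),(-8,8))])"
```

```text
theta 2.570 Ft 11.14 Fr -1.96 R 49.5
theta 2.577 Ft 9.50 Fr -6.22 R 49.9
12.2
```

Still free (Ft about 9.5). Continuing in small steps.

Call:
drive_tool --motion '[[[0.13, 0.22, 0], [0, 0, 0], -1]]'

```text
time: 12.32
position: [0.5727, 0.0619, 0.1652]
tool_rot: [-3.138, -0.005, 0.017]
ft_force: [-10.9, 4.7, 2.9]
grip_width: 0.176
grip_force: 35.0
```

Call:
drive_tool --motion '[[[0.12, 0.22, 0], [0, 0, 0], -1]]'

```text
time: 12.45
position: [0.5739, 0.06, 0.1652]
tool_rot: [-3.138, -0.005, 0.017]
ft_force: [-10.8, 4.9, 3.2]
grip_width: 0.172
grip_force: 35.0
```

```bash
python3 -c "
from fit import *;now()"
```

```text
theta 2.672 Ft 9.58 Fr -7.03 R 49.9
12.45
```

Call:
drive_tool --motion '[[[0.08, 0.25, 0], [0, 0, 0], -1]]'

```text
time: 12.58
position: [0.575, 0.0579, 0.1652]
tool_rot: [-3.137, -0.006, 0.015]
ft_force: [-8.9, 6.4, 2.5]
grip_width: 0.169
grip_force: 35.0
```

Call:
drive_tool --motion '[[[0.07, 0.25, 0], [0, 0, 0], -1]]'

```text
time: 12.7
position: [0.5759, 0.0557, 0.1652]
tool_rot: [-3.136, -0.006, 0.014]
ft_force: [-8.5, 7.0, -0.3]
grip_width: 0.172
grip_force: 35.0
```

```bash
python3 -c "
from fit import *;now()"
```

```text
theta 2.766 Ft 9.81 Fr -5.01 R 49.7
12.7
```

Call:
drive_tool --motion '[[[0.09, 0.23, 0], [0, 0, 0], -1]]'

```text
time: 12.82
position: [0.5768, 0.0536, 0.1652]
tool_rot: [-3.136, -0.006, 0.014]
ft_force: [-9.2, 7.9, 0.5]
grip_width: 0.175
grip_force: 35.0
```

Call:
drive_tool --motion '[[[0.07, 0.24, 0], [0, 0, 0], -1]]'

```text
time: 12.95
position: [0.5776, 0.0514, 0.1652]
tool_rot: [-3.136, -0.006, 0.014]
ft_force: [-8.4, 8.1, 0.6]
grip_width: 0.175
grip_force: 35.0
```

Call:
drive_tool --motion '[[[0.06, 0.24, 0], [0, 0, 0], -1]]'

```text
time: 13.08
position: [0.5783, 0.0493, 0.1652]
tool_rot: [-3.135, -0.006, 0.013]
ft_force: [-7.7, 7.5, 0.5]
grip_width: 0.174
grip_force: 35.0
```

```bash
python3 -c "
from fit import *;now()"
```

```text
theta 2.904 Ft 9.34 Fr -5.31 R 49.8
13.075
```

Run:
```python
from h import *
a=ctrl.get_image("scene")[:,:,::-1];b=ctrl.get_image("top")[:,:,::-1]
r=lambda i,x,y,w,h,f:cv2.resize(i[y:y+h,x:x+w],None,fx=f,fy=f,interpolation=cv2.INTER_CUBIC)
cv2.imwrite("pics/k1.png",np.vstack([r(b,280,172,200,70,4),r(a,285,170,150,60,800/150)]))
```

```text
(no output)
```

View pics/k1.png

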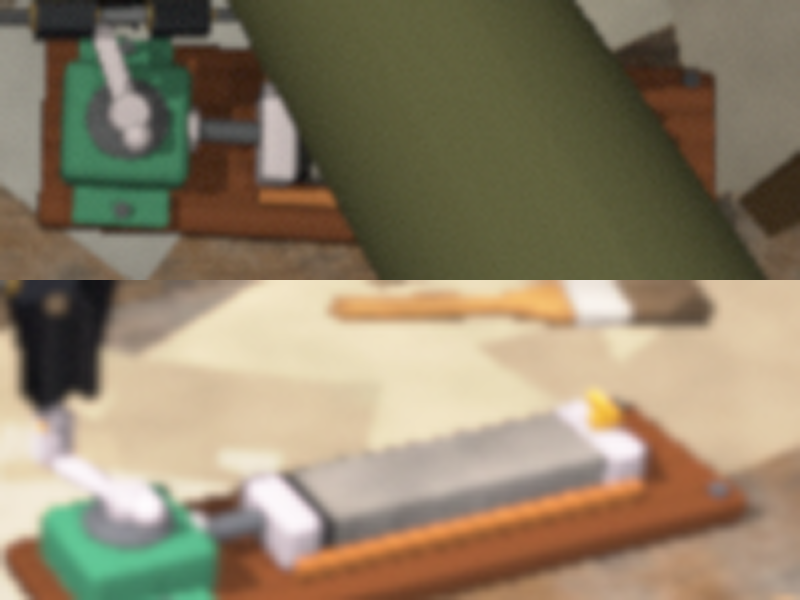

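The jaw has moved about 35 mm (left edge 193→262) and touches the stone. The stone's far end (605,470) is practically at the stop. Continuing with small steps.

Call:
drive_tool --motion '[[[0.05, 0.2, 0], [0, 0, 0], -1], [[0, 0, 0], [0, 0, 0], -1]]'

```text
time: 13.42
position: [0.5789, 0.0473, 0.1652]
tool_rot: [-3.135, -0.006, 0.013]
ft_force: [-8.3, 7.5, -0.8]
grip_width: 0.173
grip_force: 35.0
```

Call:
drive_tool --motion '[[[0.04, 0.2, 0], [0, 0, 0], -1], [[0, 0, 0], [0, 0, 0], -1]]'

```text
time: 13.68
position: [0.5792, 0.046, 0.1652]
tool_rot: [-3.134, -0.007, 0.013]
ft_force: [-8.1, 9.2, -0.8]
grip_width: 0.173
grip_force: 35.0
```

```bash
python3 -c "
from fit import *;now()"
```

```text
theta 2.972 Ft 10.71 Fr -5.96 R 49.8
13.675
```

Call:
drive_tool --motion '[[[0.03, 0.2, 0], [0, 0, 0], -1], [[0, 0, 0], [0, 0, 0], -1]]'

```text
time: 13.92
position: [0.5795, 0.0447, 0.1652]
tool_rot: [-3.133, -0.008, 0.013]
ft_force: [-7.3, 9.7, -1.1]
grip_width: 0.168
grip_force: 35.0
```

Call:
drive_tool --motion '[[[0.03, 0.2, 0], [0, 0, 0], -1], [[0, 0, 0], [0, 0, 0], -1]]'

```text
time: 14.18
position: [0.5797, 0.0434, 0.1652]
tool_rot: [-3.133, -0.009, 0.013]
ft_force: [-7.4, 11.1, -0.4]
grip_width: 0.17
grip_force: 35.0
```

```bash
python3 -c "
from fit import *;now([((.5789,.0473),(-8.3,7.5)),((.5792,.046),(-8.1,9.2))])"
```

```text
theta 2.945 Ft 9.24 Fr -6.31 R 49.9
theta 2.972 Ft 10.69 Fr -6.00 R 49.9
theta 3.025 Ft 12.14 Fr -5.59 R 49.9
14.175
```

Call:
drive_tool --motion '[[[0.02, 0.2, 0], [0, 0, 0], -1], [[0.01, 0.2, 0], [0, 0, 0], -1], [[0, 0, 0], [0, 0, 0], -1]]'

```text
time: 14.55
position: [0.5801, 0.0407, 0.1653]
tool_rot: [-3.131, -0.01, 0.012]
ft_force: [-7.5, 14.0, -1.2]
grip_width: 0.17
grip_force: 35.0
```

```bash
python3 -c "
from fit import *;now()"
```

```text
theta 3.079 Ft 14.70 Fr -6.04 R 49.9
14.55
```

Call:
drive_tool --motion '[[[0, 0.1, 0], [0, 0, 0], -1], [[0, 0, 0], [0, 0, 0], -1]]'

```text
time: 14.8
position: [0.5801, 0.0403, 0.1653]
tool_rot: [-3.13, -0.011, 0.012]
ft_force: [-7.8, 14.8, -0.7]
grip_width: 0.172
grip_force: 35.0
```

Call:
drive_tool --motion '[[[-0.1, -0.2, 0], [0, 0, 0], -1], [[-0.1, -0.2, 0], [0, 0, 0], -1], [[0, 0, 0], [0, 0, 0], -1]]'

```text
time: 15.18
position: [0.5797, 0.0409, 0.1653]
tool_rot: [-3.134, -0.007, 0.007]
ft_force: [-3.9, 8.8, -4.9]
grip_width: 0.17
grip_force: 35.0
```

```bash
python3 -c "
from fit import *;now([((.5802,.0399),(0,0))])"
```

```text
theta 3.095 Ft 0.00 Fr 0.00 R 50.0
theta 3.075 Ft 9.21 Fr -2.95 R 49.6
15.175
```

Call:
drive_tool --motion '[[[-0.05, -0.2, 0.1], [0, 0, 0], -1], [[-0.05, -0.1, 0], [0, 0, 0], -1], [[0, 0, 0], [0, 0, 0], -1]]'

```text
time: 15.55
position: [0.5796, 0.0413, 0.1652]
tool_rot: [-3.138, -0.004, 0.004]
ft_force: [-3.0, 5.2, 0.0]
grip_width: 0.171
grip_force: 35.0
```

Call:
drive_tool --motion '[[[-0.05, -0.15, 0], [0, 0, 0], -1], [[0, 0, 0], [0, 0, 0], -1]]' --force 10

```text
time: 15.8
position: [0.5795, 0.0413, 0.1653]
tool_rot: [-3.139, -0.002, 0.003]
ft_force: [-1.8, 5.2, -0.7]
grip_width: 0.179
grip_force: 10.0
```

Call:
drive_tool --motion '[[[0, 0, 0], [0, 0, 0], -0.5], [[0, 0, 0], [0, 0, 0], -0.2], [[0, 0, 0], [0, 0, 0], 0], [[0, 0, 0], [0, 0, 0], 0], [[0, 0, 0], [0, 0, 0], 0]]'

```text
time: 16.42
position: [0.5805, 0.0392, 0.1658]
tool_rot: [3.141, 0.0, 0.0]
ft_force: [-0.8, 0.3, 0.8]
grip_width: 0.489
grip_force: 0.0
```

Call:
drive_tool --motion '[[[0, 0, -2], [0, 0, 0], 0], [[0, 0, -3], [0, 0, 0], 0], [[0, 0, -3], [0, 0, 0], 0], [[0, 0, -3], [0, 0, 0], 0], [[-3, 0, 0], [0, 0, 0], 0], [[-4, 0, 0], [0, 0, 0], 0], [[-4, 0, 0], [0, 0, 0], 0], [[0, 0, 0], [0, 0, 0], 0]]'

```text
time: 17.42
position: [0.4687, 0.0398, 0.2771]
tool_rot: [3.138, 0.001, 0.003]
ft_force: [1.0, 0.3, 0.7]
grip_width: 0.496
grip_force: 0.0
```

Run:
```python
from h import *
a=ctrl.get_image("scene")[:,:,::-1];b=ctrl.get_image("top")[:,:,::-1]
r=lambda i,x,y,w,h,f:cv2.resize(i[y:y+h,x:x+w],None,fx=f,fy=f,interpolation=cv2.INTER_CUBIC)
cv2.imwrite("pics/k2.png",np.vstack([r(b,280,172,200,70,4),r(a,285,170,150,60,800/150)]))
f=lambda p:((px("scene",p)-[285,170])*800/150+[0,280]).round()
C=np.array([.5304,.0356])
for t in (2.9,3.08):
    q=C+.05*np.array([-np.cos(t-.04),np.sin(t-.04)]);print(t,f([*q,.081]),f([*q,.136]))
```

```text
2.9 [ 57. 419.] [ 58. 315.]
3.08 [ 72. 413.] [ 74. 309.]
```

View pics/k2.png

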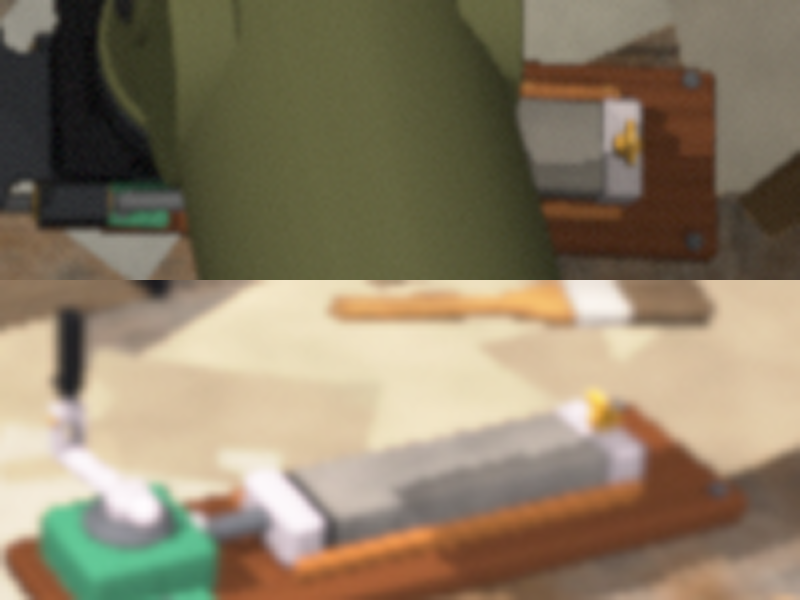

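The handle stands upright (70,310–420), matching the predicted position. The stone is flush against the stop (605,150 in the top view) and the jaw presses on it. The hand is clear, so I'm handing in.

```bash
python3 -c "
from bench import ctrl;print(ctrl.close_job())"
```

```text
the job is handed in; nothing more can be done
None
```

The stone is clamped: I swung the handle upright first, then wound the crank clockwise to about 3.08 rad, where it went clearly stiffer, giving an estimated 25 N of clamping force; I then let go and handed the job in at about 17.5 s.

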